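# Clamp the sample jar and set its cap to vent

## Robot

A 7-joint arm with a two-finger parallel gripper is mounted at the origin on a cart in front of the work surface, level with it; the furniture and walls round the work are solid. World frame = base frame: x ahead of the robot, y to its left, z up, the work surface at z = 0. Lengths are in m, angles in rad, forces in N, time in s.
With the tool pointing down it reaches from about 0.4 to 0.925 m from the base axis. Payload 5.6 kg.
Tool frame: the origin (TCP) lies between the finger pads, 19 mm behind the fingertips; this is the grasp point; z points along the fingers, y is the line along which they close (so a half turn about z gives the same grasp; the last joint's range is limited). The gripper opens to 85 mm and grips with 20 to 120 N. Pads are 22 mm wide; open, the fingers measure 114 mm over their backs; the gripper's body (76 mm by 85 mm) begins 54 mm behind the grasp point. The pads swing forward as they close: fully open they stand 13 mm farther back than shut.
Start: joints at [1.292, 0.468, -0.012, 1.603, 0.006, 1.071, -0.056], TCP at [0.152, -0.632, 0.25] pointing down, gripper open.
Joint ranges: [-2.53, 2.53], [-0.31, 2.02], [-1.57, 1.55], [0.28, 2.44], [-1.29, 4.43], [0.15, 1.84], [-2.92, 2.92]. Speed limits (rad/s): [2.57, 2.57, 3.14, 3.14, 3.14, 3.14, 3.14].

## Interface

Orientations are given as a unit quaternion [x, y, z, w].
In Python, from station import sense, capture, camera_params, ticket gives the robot as it stands.
- The arm moves only by the tool servo_tool, never from a script. Its argument "targets" is a list of rows, each an object with "travel": the shift along the world's x, y, z as a fraction of full scale, a list of three; "rotation": the turn, a rotation vector about the world's x, y, z as a fraction of full scale, a list of three; "grip": the closure, from -1 (fully open) to 1 (shut). In form: [{"travel": [x, y, z], "rotation": [wx, wy, wz], "grip": grip}, ...]. A call has 1 to 20 rows; each row is the pose to reach, as a shift and turn from the pose commanded when the call began; what a row does not reach only later rows make up. Full scale, the value 1, is 0.12 m for a shift and 45 degrees for a turn. A row lasts 1/10 s, in which the tool goes at most 50 mm and 8.59 degrees, less where a joint would pass 70% of its speed; a pose out of reach is approached as far as the arm can. A call with a number of a shift or a turn outside -1 to 1 is refused whole. A call with a gripper value outside its range is refused whole. The fingers move at their own pace and stop on an object; the grip force is fixed at half the most. Time passes only in rows, so rows that repeat a pose let the fingers close. It gives the time, the measured TCP pose, the force, the opening and the grip force at its end, in the units of the state.
- sense(): the state, without advancing time (a new reading comes with each control period).
- capture(name): name is "side" or "top" or "wrist"; returns (picture, depth): 480x640x3 uint8, red, green, blue; 480x640 float32, m along the optical axis (not along the pixel's ray), 0 where there is no reading.
- camera_params(name): a dict with "mtx" (3x3 intrinsics, pixels), "rvec" (rotation vector, rad) and "tvec" (3), from world to camera coordinates, as OpenCV has them. Camera axes: x right, y down, z forward; pixel columns grow to the right and rows downward; lengths in m; the calibration is good to about 2 mm. A picture is of the moment at which its call begins: read the wrist's pose just before it. camera_params takes no time and is no camera call; for the wrist camera it gives the pose at the moment of the call.
- ticket.finish_job(): hands the job in; it is judged then, once.
The state is a dict: "time": time; "q": joint angles; "joint_velocities": joint speeds; "tau": joint torques, N m; "eef_pos": TCP position; "ee_rot": TCP orientation; "ft_force": force on the tool from outside, world axes, zero at the start; "torque": the same for the moment, N m; "opening": finger opening in m; "finger_force": force on a finger pad.
Only numpy, scipy, OpenCV 4.12 (cv2) and the standard library are available. Lean on these libraries where they do the work, as an engineer would, in place of code of your own. Each camera call takes 0.05 s, during which the arm holds its last target. There are 200 camera calls.

## Task

Press the red sprung pedal of the bench clamp down to its stop so that the jaws close on the amber sample jar and stay closed. Then screw the blue cap down clockwise until it bottoms out, back it off a quarter turn so that the jar can vent, and finish still gripping the cap in that position. Leave the other things on the table where they are.

Things in the scene. Friction and masses are not known exactly. Their poses are not given: they have to be found in the camera images.
- jar_clamp: Grey bench clamp, fixed, base 140 x 140 x 12 mm. Origin: centre of its underside, on the vertical axis of jar and cap; x away from the pedal, z up. The amber jar (58 mm across, shoulder 58 to 69 mm above the table, narrow neck above) stands fixed between two low jaws (top 40 mm above the table). The red pedal sticks out to 153 mm from the origin along -x.
- pedal (a joint): Angle of the red pedal, rad: 0 up (jaws open), 0.32 down on its stop (jaws closed). Its level hinge lies at (-60, 0, 34) mm in the clamp's frame. Its spring and ratchet resist with 6 to 8 N at the pad; the ratchet keeps it where it was pressed to, so it stays down by itself.
- pedal_pad (a point): Middle of the top face of the red pedal pad (36 x 46 mm); moves with the pedal. It is 75 mm from the hinge, 51 mm above the table with the pedal up and about 27 mm with it down. Press it straight down.
- cap_shell: Blue ribbed screw cap with a white pointer line on its top and side, a round cylinder 46 mm across and 28 mm tall, already started on the jar's thread. Origin: centre of its underside, on the vertical axis; z up; its -x is the direction of the white line. Below its rim are at least 5 mm of free space down to the jar's shoulder.
- cap_top (a point): Centre of the cap's top face, 102 mm above the table with the cap bottomed out, higher when unscrewed; moves with the cap.
- jar_cap (a joint): Screw angle of the cap, rad, growing clockwise seen from above (tightening): 4.2 is bottomed out (hard stop), 0 the upper end of its thread; it starts at 0.9 to 2.1. The cap sinks 6 mm per turn. Thread friction, about 0.25 N m, holds it where it is left. A quarter turn back from the bottom reads 2.63.
- cassette_case: Blue plastic case with clear lid, 79 x 112 x 42 mm, a bystander; origin centre of underside.
- tape_roll_1: White roll of tape, 49 mm across, 26 mm tall, a bystander; origin centre of underside.
- reagent_1: Dropper bottle with green cap, 24 mm across, 67 mm tall, a bystander; origin centre of underside.
- reagent_2: Dropper bottle with red cap, 24 mm across, 67 mm tall, a bystander; origin centre of underside.
- cassette_1: Flat white test cassette, 20 x 70 x 5 mm, a bystander; origin centre of underside.
- marker: Black marker pen, 140 mm long, 17 mm thick, lying, a bystander; origin centre of underside.

How it is judged:
By the outcome, as a careful person would: the job done as asked, in the order asked, and still so for the second after the job is handed in, while the arm keeps its last pose, push and grip.
It also fails if it takes over 72 s, if anything falls off the work surface, if the arm or the gripper's body presses on something with over 40 N, if the wrist force passes 120 N, or if a joint passes its speed limit or range.

## Working session

There is one attempt and no reset: what is moved stays moved. The work goes in short steps, Python scripts to look and compute and a tool call to move; the robot and the scene stay as the last step left them, time stands still between calls to the robot, and variables do not carry over. Pictures are saved under pics/ and viewed, at most 10 in all, crops included, and the job is handed in when it is done.

Besides the shell and the picture viewer there is one more tool, called after ">>>" as name([rows], argument=value, ...), one row to a line, values as JSON. servo_tool: Moves the arm, as the interface text tells. Its arguments: {"type":"object","properties":{"targets":{"type":"array","items":{"type":"object","properties":{"travel":{"type":"array","items":{"type":"number","minimum":-1,"maximum":1}},"rotation":{"type":"array","items":{"type":"number","minimum":-1,"maximum":1}},"grip":{"type":"number"}}}}},"required":["targets"]}

```bash
mkdir -p pics; cat > h.py <<'E'
import numpy as np, cv2
from station import sense, capture, camera_params, ticket
def pts(cam,depth,uv):
    p=camera_params(cam);K=np.array(p['mtx']);R=cv2.Rodrigues(np.array(p['rvec'],float))[0];t=np.array(p['tvec'],float).ravel()
    out=[]
    for u,v in uv:
        d=depth[int(v),int(u)];c=np.linalg.inv(K)@[u,v,1]*d;out.append(R.T@(c-t))
    return np.array(out)
def cloud(cam,depth):
    p=camera_params(cam);K=np.array(p['mtx']);R=cv2.Rodrigues(np.array(p['rvec'],float))[0];t=np.array(p['tvec'],float).ravel()
    v,u=np.mgrid[:480,:640];c=np.stack([(u-K[0,2])/K[0,0]*depth,(v-K[1,2])/K[1,1]*depth,depth],-1)
    return (c-t)@R
E
python3 - <<'E'
from h import *
s=sense();print({k:np.round(v,3) for k,v in s.items()})
for c in('top','side'):
    im,d=capture(c);cv2.imwrite(f'pics/{c}0.png',im[:,:,::-1]);np.savez(f'{c}0.npz',im=im,d=d)
E
```

```text
{'time': np.float64(0.0), 'q': array([ 1.292,  0.468, -0.012,  1.604,  0.006,  1.071, -0.056]), 'joint_velocities': array([-0.001, -0.   , -0.001,  0.   , -0.001, -0.002, -0.001]), 'tau': array([-0.0000e+00, -5.3239e+01,  2.2000e-02, -2.5130e+01,  1.2000e-02,
        8.0000e-03, -0.0000e+00]), 'eef_pos': array([ 0.152, -0.632,  0.249]), 'ee_rot': array([ 0.993,  0.118, -0.   , -0.001]), 'ft_force': array([ 0.544, -1.479,  0.623]), 'torque': array([ 0.02 ,  0.027, -0.016]), 'finger_force': np.float64(0.0), 'opening': np.float64(0.085)}
```

View pics/top0.png

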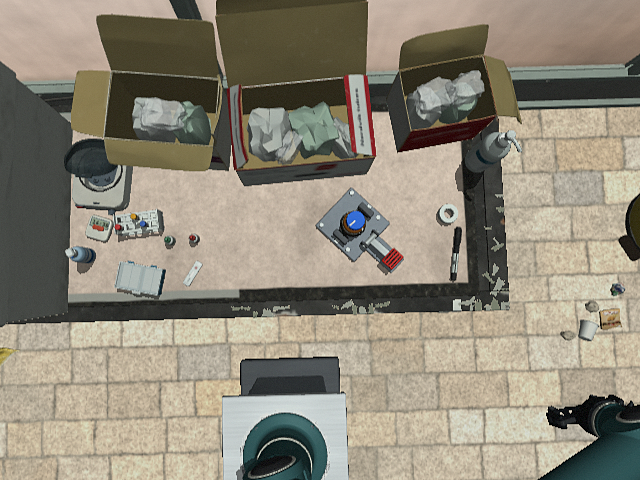

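View pics/side0.png

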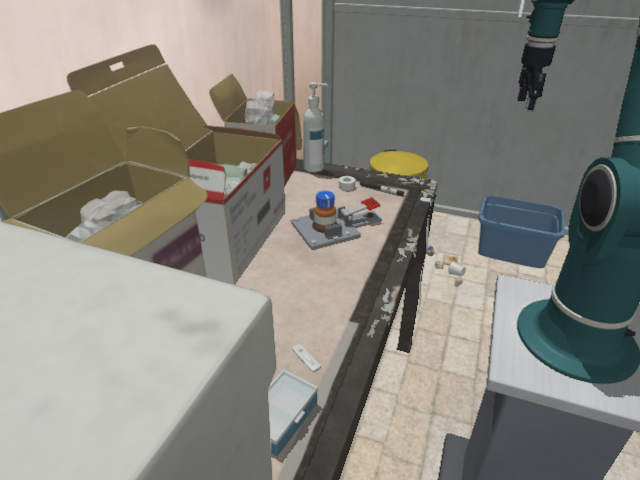

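The top view shows the blue cap at about (354,222), the red pedal at (391,258) and the clamp between them. The robot base is at the bottom, and the arm hangs at the lower right. Next I measure positions in a crop.

```bash
python3 - <<'E'
from h import *
for c in('top','side'):
    z=np.load(f'{c}0.npz');im=z['im'].astype(int);P=cloud(c,z['d']);r,g,b=im[...,0],im[...,1],im[...,2]
    roi=(abs(P[...,0]-.65)<.3)&(P[...,1]<.0)&(P[...,1]>-.5)&(P[...,2]>-.02)&(P[...,2]<.16)
    B=roi&(b>1.5*r)&(b>120);Rr=roi&(r>130)&(g<60)&(b<70)
    for n,m in(('blue',B),('red',Rr)):
        q=P[m];v,u=np.nonzero(m);print(c,n,len(q),np.round(np.median(q,0),4),np.round(q.min(0),3),np.round(q.max(0),3),u.mean(),v.mean())
    q=P[B]; zt=np.percentile(q[:,2],90); t=q[q[:,2]>zt-.006];print('captop',len(t),zt,t.mean(0),t.min(0),t.max(0))
z=np.load('top0.npz');im=z['im'][175:285,300:420];cv2.imwrite('pics/crop0.png',cv2.resize(im[:,:,::-1],None,fx=5.4,fy=5.4,interpolation=cv2.INTER_CUBIC))
E
```

```text
top blue 255 [ 0.5846 -0.1928  0.1041] [ 0.561 -0.214  0.021] [ 0.618 -0.172  0.114] 355.4823529411765 219.57647058823528
top red 129 [ 0.4871 -0.2861  0.0512] [ 0.464 -0.311  0.041] [ 0.512 -0.262  0.062] 392.0232558139535 258.7596899224806
captop 165 0.10873553992519136 [ 0.58447845 -0.19244352  0.10612132] [ 0.56257609 -0.21354142  0.1027581 ] [ 0.60545331 -0.17160705  0.11376641]
side blue 164 [ 0.584  -0.1812  0.1057] [ 0.563 -0.21   0.08 ] [ 0.607 -0.166  0.11 ] 324.4024390243902 197.1219512195122
side red 78 [ 0.4871 -0.277   0.0521] [ 0.465 -0.301  0.047] [ 0.513 -0.257  0.057] 370.70512820512823 203.7948717948718
captop 125 0.1074357623186873 [ 0.58438958 -0.18752827  0.10600865] [ 0.56314504 -0.21038722  0.10151932] [ 0.60667874 -0.16770546  0.10992101]
```

View pics/crop0.png

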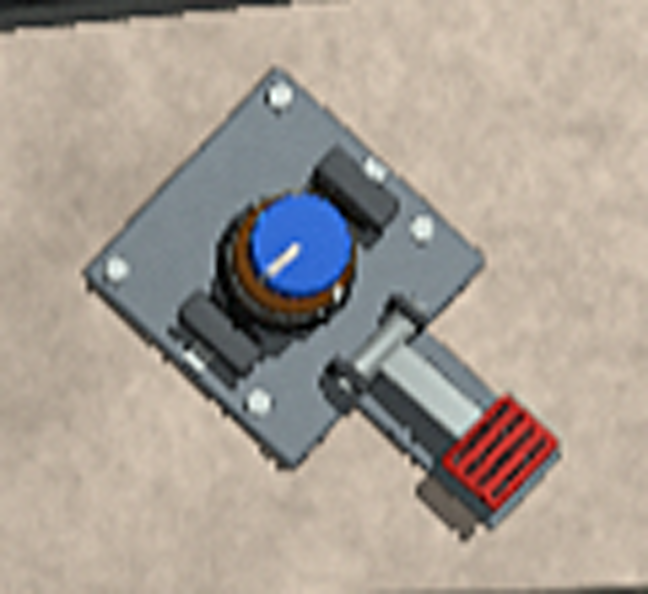

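The cap is at about (0.584, -0.190) and the pad at (0.487, -0.283). They are 0.135 m apart, which matches the given geometry. The white line points about 134° in world and the pedal about 224°, so the cap angle is probably near 1.57. I move over the pedal with the gripper shut.

>>> servo_tool([
  {"travel": [0.5, 0.5, 0], "rotation": [0, 0, 0], "grip": 1},
  {"travel": [0.93, 0.967, 0], "rotation": [0, 0, 0], "grip": 1},
  {"travel": [0.93, 0.967, 0], "rotation": [0, 0, 0], "grip": 1},
  {"travel": [0.93, 0.967, 0], "rotation": [0, 0, 0], "grip": 1},
  {"travel": [0.93, 0.967, 0], "rotation": [0, 0, 0], "grip": 1},
])

```text
time: 0.6
eef_pos: [0.2655, -0.5142, 0.25]
ee_rot: [0.993, 0.12, 0.0, -0.0]
ft_force: [-0.9, 0.8, 0.3]
opening: 0.0122
finger_force: 0.0
```

>>> servo_tool([
  {"travel": [0.5, 0.5, 0], "rotation": [0, 0, 0], "grip": 1},
  {"travel": [0.93, 0.967, 0], "rotation": [0, 0, 0], "grip": 1},
  {"travel": [0.93, 0.967, 0], "rotation": [0, 0, 0], "grip": 1},
  {"travel": [0.93, 0.967, 0], "rotation": [0, 0, 0], "grip": 1},
  {"travel": [0.93, 0.967, 0], "rotation": [0, 0, 0], "grip": 1},
])

```text
time: 1.1
eef_pos: [0.3755, -0.3999, 0.2499]
ee_rot: [0.993, 0.119, -0.0, 0.0]
ft_force: [0.0, -1.2, -0.5]
opening: 0.0002
finger_force: 0.0
```

>>> servo_tool([
  {"travel": [0.5, 0.5, 0], "rotation": [0, 0, 0], "grip": 1},
  {"travel": [0.93, 0.967, 0], "rotation": [0, 0, 0], "grip": 1},
  {"travel": [0.93, 0.967, 0], "rotation": [0, 0, 0], "grip": 1},
  {"travel": [0.93, 0.967, -0.5], "rotation": [0, 0, 0], "grip": 1},
  {"travel": [0.93, 0.967, -1], "rotation": [0, 0, 0], "grip": 1},
  {"travel": [0.93, 0.967, -1], "rotation": [0, 0, 0], "grip": 1},
  {"travel": [0.93, 0.967, -1], "rotation": [0, 0, 0], "grip": 1},
])

```text
time: 1.8
eef_pos: [0.4828, -0.2862, 0.1261]
ee_rot: [0.993, 0.115, -0.004, -0.001]
ft_force: [-0.7, 0.9, -0.9]
opening: -0.0001
finger_force: 0.0
```

```bash
python3 - <<'E'
from h import *
s=sense();print({k:np.round(v,3) for k,v in s.items()})
im,d=capture('wrist');cv2.imwrite('pics/w1.png',im[:,:,::-1]);np.savez('w1.npz',im=im,d=d)
im=im.astype(int);P=cloud('wrist',d);r,g,b=im[...,0],im[...,1],im[...,2]
roi=(P[...,2]>.02)&(P[...,2]<.13)&(d>0)
for n,m in(('blue',roi&(b>1.5*r)&(b>100)),('red',roi&(r>110)&(g<60)&(b<70))):
    q=P[m]
    if len(q):print(n,len(q),np.median(q,0),np.percentile(q,2,0),np.percentile(q,98,0))
E
```

```text
{'time': np.float64(1.8), 'q': array([ 0.621,  0.494, -0.185,  1.902,  0.128,  0.765, -0.976]), 'joint_velocities': array([ 0.004, -0.066, -0.017, -0.054, -0.011,  0.035,  0.002]), 'tau': array([-7.7700e-01, -4.7341e+01, -2.5190e+00, -1.9285e+01,  4.3000e-02,
       -3.4600e-01, -5.9000e-02]), 'eef_pos': array([ 0.483, -0.286,  0.126]), 'ee_rot': array([ 0.993,  0.115, -0.004, -0.001]), 'ft_force': array([-0.721,  0.927, -0.913]), 'torque': array([0.035, 0.039, 0.001]), 'finger_force': np.float64(0.0), 'opening': np.float64(-0.0)}
blue 4127 [ 0.57027737 -0.19798937  0.10738374] [ 0.56262955 -0.21434421  0.10429252] [ 0.57872966 -0.18040488  0.10877481]
red 566 [ 0.47583865 -0.28007173  0.05479345] [ 0.46842076 -0.29727465  0.04884057] [ 0.49433284 -0.26227723  0.05702394]
```

View pics/w1.png

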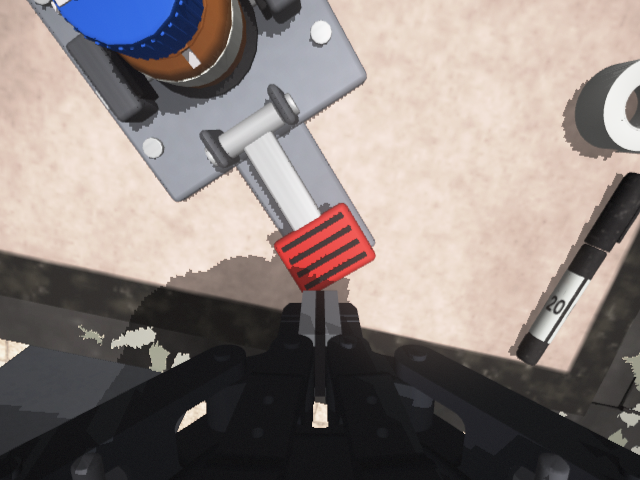

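The wrist view shows the shut fingertips at about (320,295) and the pad corners at (274,240), (345,204), (375,252) and (310,292), so the pad centre is near (325,247).

```bash
python3 - <<'E'
from h import *
z=np.load('w1.npz');print(np.round(pts('wrist',z['d'],[(325,247),(280,241),(344,210),(368,250),(318,283),(285,100),(205,150),(275,140)]),4))
z=np.load('top0.npz')
f=lambda x,y:(300+x/5.4,175+y/5.4)
print(np.round(pts('top',z['d'],[f(499,452),f(448,465),f(508,402),f(550,440),f(492,500),f(302,245),f(95,272),f(275,75),f(475,262)]),4))
E
```

```text
[[ 0.4929 -0.2879  0.0543]
 [ 0.4896 -0.2638  0.0511]
 [ 0.5143 -0.2931  0.0519]
 [ 0.4968 -0.3105  0.0554]
 [ 0.4729 -0.2888  0.0569]
 [ 0.5607 -0.2511  0.0448]
 [ 0.5268 -0.2148  0.0421]
 [ 0.5404 -0.2499  0.0434]]
[[ 0.4872 -0.2863  0.0572]
 [ 0.484  -0.2689  0.006 ]
 [ 0.5109 -0.2925  0.0505]
 [ 0.4923 -0.311   0.0533]
 [ 0.4651 -0.2828  0.0526]
 [ 0.5812 -0.1931  0.1104]
 [ 0.5819 -0.1015  0.011 ]
 [ 0.6751 -0.1916  0.0141]
 [ 0.5812 -0.2849  0.014 ]]
```

>>> servo_tool([
  {"travel": [0.02, -0.02, -0.3], "rotation": [0, 0, 0], "grip": 1},
  {"travel": [0.02, -0.02, -0.45], "rotation": [0, 0, 0], "grip": 1},
  {"travel": [0.02, -0.02, -0.5], "rotation": [0, 0, 0], "grip": 1},
  {"travel": [0.02, -0.02, -0.54], "rotation": [0, 0, 0], "grip": 1},
  {"travel": [0.02, -0.02, -0.58], "rotation": [0, 0, 0], "grip": 1},
  {"travel": [0.02, -0.02, -0.62], "rotation": [0, 0, 0], "grip": 1},
  {"travel": [0.02, -0.02, -0.65], "rotation": [0, 0, 0], "grip": 1},
  {"travel": [0.02, -0.02, -0.65], "rotation": [0, 0, 0], "grip": 1},
  {"travel": [0.02, -0.02, -0.65], "rotation": [0, 0, 0], "grip": 1},
])

```text
time: 2.75
eef_pos: [0.4896, -0.2887, 0.0541]
ee_rot: [0.993, 0.117, 0.001, 0.002]
ft_force: [-2.7, -2.7, 5.6]
opening: -0.0003
finger_force: 3.2
```

>>> servo_tool([
  {"travel": [0, 0, -0.02], "rotation": [0, 0, 0], "grip": 1},
  {"travel": [0, 0, -0.04], "rotation": [0, 0, 0], "grip": 1},
  {"travel": [0, 0, -0.055], "rotation": [0, 0, 0], "grip": 1},
  {"travel": [0, 0, -0.065], "rotation": [0, 0, 0], "grip": 1},
  {"travel": [0, 0, -0.065], "rotation": [0, 0, 0], "grip": 1},
  {"travel": [0, 0, -0.065], "rotation": [0, 0, 0], "grip": 1},
])

```text
time: 3.35
eef_pos: [0.4898, -0.2885, 0.0464]
ee_rot: [0.993, 0.117, 0.001, 0.002]
ft_force: [-2.9, -2.2, 8.6]
opening: -0.0004
finger_force: 4.6
```

>>> servo_tool([
  {"travel": [0, 0, -0.01], "rotation": [0, 0, 0], "grip": 1},
  {"travel": [0, 0, -0.015], "rotation": [0, 0, 0], "grip": 1},
  {"travel": [0, 0, -0.015], "rotation": [0, 0, 0], "grip": 1},
  {"travel": [0, 0, -0.015], "rotation": [0, 0, 0], "grip": 1},
])

```text
time: 3.75
eef_pos: [0.4899, -0.2885, 0.0458]
ee_rot: [0.993, 0.117, 0.001, 0.002]
ft_force: [-6.0, -0.8, 18.5]
opening: 0.0001
finger_force: 9.5
```

>>> servo_tool([
  {"travel": [0, 0, -0.012], "rotation": [0, 0, 0], "grip": 1},
  {"travel": [0, 0, -0.012], "rotation": [0, 0, 0], "grip": 1},
  {"travel": [0, 0, -0.012], "rotation": [0, 0, 0], "grip": 1},
])

```text
time: 4.05
eef_pos: [0.49, -0.2885, 0.0451]
ee_rot: [0.993, 0.117, 0.001, 0.002]
ft_force: [-8.0, -0.8, 25.7]
opening: -0.0001
finger_force: 12.9
```

The pedal is at its stop: force rises steeply at the expected height. Now I lift straight up and turn counter-clockwise, so that the last joint has room for the screwing.

>>> servo_tool([
  {"travel": [0, 0, 0.2], "rotation": [0, 0, 0], "grip": 1},
  {"travel": [0, 0, 0.6], "rotation": [0, 0, 0], "grip": 1},
  {"travel": [0, 0, 1], "rotation": [0, 0, 0.15], "grip": 1},
  {"travel": [0, 0, 1], "rotation": [0, 0, 0.34], "grip": -1},
  {"travel": [0, 0, 1], "rotation": [0, 0, 0.53], "grip": -1},
  {"travel": [0, 0, 1], "rotation": [0, 0, 0.72], "grip": -1},
  {"travel": [0, 0, 1], "rotation": [0, 0, 0.9], "grip": -1},
  {"travel": [0, 0, 1], "rotation": [0, 0, 0.9], "grip": -1},
])

```text
time: 4.85
eef_pos: [0.4896, -0.2865, 0.1619]
ee_rot: [0.891, 0.454, 0.001, 0.001]
ft_force: [0.6, 1.0, -0.1]
opening: 0.0722
finger_force: 0.0
```

>>> servo_tool([
  {"travel": [0, 0, 0], "rotation": [0, 0, 0.19], "grip": -1},
  {"travel": [0, 0, 0], "rotation": [0, 0, 0.38], "grip": -1},
  {"travel": [0, 0, 0], "rotation": [0, 0, 0.57], "grip": -1},
  {"travel": [0, 0, 0], "rotation": [0, 0, 0.76], "grip": -1},
  {"travel": [0, 0, 0], "rotation": [0, 0, 0.9], "grip": -1},
  {"travel": [0, 0, 0], "rotation": [0, 0, 0.9], "grip": -1},
])

```text
time: 5.45
eef_pos: [0.4893, -0.2865, 0.1613]
ee_rot: [0.68, 0.733, 0.0, 0.0]
ft_force: [0.3, 0.1, 0.3]
opening: 0.0853
finger_force: 0.0
```

>>> servo_tool([
  {"travel": [0.2, 0.2, 0], "rotation": [0, 0, 0.19], "grip": -1},
  {"travel": [0.4, 0.4, 0], "rotation": [0, 0, 0.38], "grip": -1},
  {"travel": [0.6, 0.6, 0], "rotation": [0, 0, 0.57], "grip": -1},
  {"travel": [0.78, 0.81, 0], "rotation": [0, 0, 0.76], "grip": -1},
  {"travel": [0.78, 0.81, 0], "rotation": [0, 0, 0.9], "grip": -1},
  {"travel": [0.78, 0.81, 0], "rotation": [0, 0, 0.9], "grip": -1},
  {"travel": [0.78, 0.81, 0], "rotation": [0, 0, 0.9], "grip": -1},
])

```text
time: 6.15
eef_pos: [0.5822, -0.1898, 0.1608]
ee_rot: [0.385, 0.923, -0.0, -0.0]
ft_force: [-0.1, 0.1, -0.2]
opening: 0.0855
finger_force: 0.0
```

```bash
cat > look.py <<'E'
from h import *
import sys
s=sense();print({k:np.round(v,4).tolist() for k,v in s.items() if k in('time','q','eef_pos','ee_rot','torque','ft_force','opening')})
for c in sys.argv[2:]:
    im,d=capture(c);np.savez(f'{c}{sys.argv[1]}.npz',im=im,d=d)
    cv2.imwrite(f'pics/{c}{sys.argv[1]}.png',im[:,:,::-1])
    im=im.astype(int);P=cloud(c,d);r,g,b=im[...,0],im[...,1],im[...,2]
    roi=(P[...,2]>.02)&(P[...,2]<.13)&(d>0)&(abs(P[...,0]-.54)<.15)&(abs(P[...,1]+.24)<.15)
    for n,m in(('blue',roi&(b>1.5*r)&(b>100)),('red',roi&(r>110)&(g<60)&(b<70))):
        q=P[m]
        if len(q):print(c,n,len(q),np.median(q,0),np.percentile(q,2,0),np.percentile(q,98,0))
E
python3 look.py 2 wrist side
```

```text
{'time': 6.15, 'q': [0.7545, 0.6183, -0.6802, 1.7363, 0.464, 0.9543, 0.6691], 'eef_pos': [0.5822, -0.1898, 0.1608], 'ee_rot': [0.3855, 0.9227, -0.0004, -0.0002], 'ft_force': [-0.1199, 0.096, -0.2449], 'torque': [0.0596, 0.05, 0.015], 'opening': 0.0855}
wrist blue 5760 [ 0.58252773 -0.1933305   0.1048519 ] [ 0.56172565 -0.21322249  0.10223787] [ 0.60229975 -0.17241052  0.10614392]
wrist red 1825 [ 0.48755467 -0.28495778  0.02797591] [ 0.46411833 -0.30900976  0.02455208] [ 0.51084017 -0.26330215  0.03069876]
side blue 240 [ 0.58277961 -0.17718506  0.10347152] [ 0.56417568 -0.20745583  0.08093385] [ 0.60288633 -0.16675017  0.10833554]
side red 80 [ 0.48593813 -0.27624273  0.02889988] [ 0.46762201 -0.30078555  0.0230824 ] [ 0.50719042 -0.25933526  0.03289539]
```

View pics/wrist2.png

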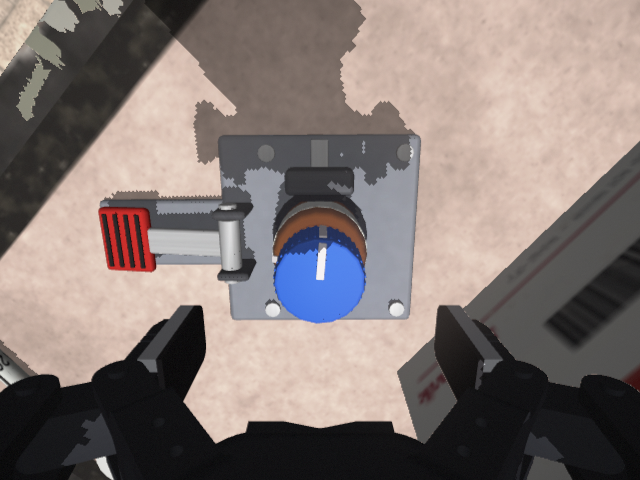

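The pedal stayed down: its pad is at z ≈ 0.028. The cap centre is (0.5825, -0.193) with its top at about 0.1045. The line at (322,255) is perpendicular to the pedal, so the cap angle is about 1.57. Next I centre, turn a bit more, descend and grip.

>>> servo_tool([
  {"travel": [0, -0.025, 0], "rotation": [0, 0, 0.19], "grip": -1},
  {"travel": [0, -0.025, 0], "rotation": [0, 0, 0.38], "grip": -1},
  {"travel": [0, -0.025, 0], "rotation": [0, 0, 0.57], "grip": -1},
  {"travel": [0, -0.025, -0.1], "rotation": [0, 0, 0.76], "grip": -1},
  {"travel": [0, -0.025, -0.2], "rotation": [0, 0, 0.9], "grip": -1},
  {"travel": [0, -0.025, -0.3], "rotation": [0, 0, 0.9], "grip": -1},
  {"travel": [0, -0.025, -0.4], "rotation": [0, 0, 0.9], "grip": -1},
  {"travel": [0, -0.025, -0.5], "rotation": [0, 0, 0.9], "grip": -1},
  {"travel": [0, -0.025, -0.54], "rotation": [0, 0, 0.9], "grip": -1},
  {"travel": [0, -0.025, -0.54], "rotation": [0, 0, 0.9], "grip": -1},
])

```text
time: 7.25
eef_pos: [0.5822, -0.1919, 0.0953]
ee_rot: [0.04, 0.999, 0.0, -0.001]
ft_force: [-0.5, 0.4, -0.2]
opening: 0.0857
finger_force: 0.0
```

>>> servo_tool([
  {"travel": [0, 0, 0], "rotation": [0, 0, 0], "grip": 1},
  {"travel": [0, 0, 0], "rotation": [0, 0, 0], "grip": 1},
  {"travel": [0, 0, 0], "rotation": [0, 0, 0], "grip": 1},
  {"travel": [0, 0, 0], "rotation": [0, 0, 0], "grip": 1},
  {"travel": [0, 0, 0], "rotation": [0, 0, 0], "grip": 1},
  {"travel": [0, 0, 0], "rotation": [0, 0, 0], "grip": 1},
  {"travel": [0, 0, 0], "rotation": [0, 0, 0], "grip": 1},
  {"travel": [0, 0, 0], "rotation": [0, 0, 0], "grip": 1},
])

```text
time: 8.05
eef_pos: [0.583, -0.1922, 0.0969]
ee_rot: [0.039, 0.999, -0.0, 0.0]
ft_force: [-1.6, -0.4, 6.0]
opening: 0.0442
finger_force: 60.6
```

```bash
python3 look.py 3 wrist
```

```text
{'time': 8.05, 'q': [0.8185, 0.7564, -0.78, 1.7608, 0.6607, 0.9057, 1.2404], 'eef_pos': [0.583, -0.1922, 0.0969], 'ee_rot': [0.0393, 0.9992, -0.0002, 0.0005], 'ft_force': [-1.6421, -0.4248, 6.0173], 'torque': [0.0058, 0.2554, 0.0256], 'opening': 0.0442}
wrist blue 11681 [ 0.58148057 -0.19381077  0.10455376] [ 0.56124664 -0.21298141  0.10266955] [ 0.60204807 -0.17297202  0.10571561]
wrist red 4416 [ 0.48754939 -0.28581711  0.02750768] [ 0.46403071 -0.30905115  0.02405149] [ 0.51123185 -0.26305695  0.03044342]
```

View pics/wrist3.png

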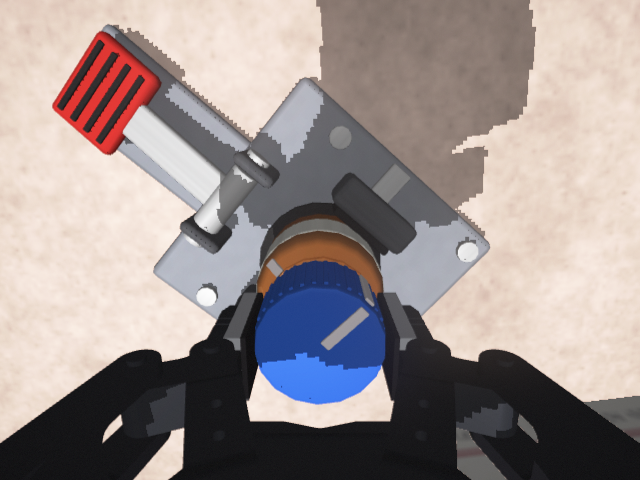

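The cap is gripped with an opening of 44 mm at 60 N, and its white line runs from (323,348) to (367,310). Now I screw it clockwise.

>>> servo_tool([
  {"travel": [0, 0, -0.001], "rotation": [0, 0, -0.15], "grip": 1},
  {"travel": [0, 0, -0.002], "rotation": [0, 0, -0.3], "grip": 1},
  {"travel": [0, 0, -0.003], "rotation": [0, 0, -0.45], "grip": 1},
  {"travel": [0, 0, -0.004], "rotation": [0, 0, -0.6], "grip": 1},
  {"travel": [0, 0, -0.005], "rotation": [0, 0, -0.75], "grip": 1},
  {"travel": [0, 0, -0.006], "rotation": [0, 0, -0.9], "grip": 1},
  {"travel": [0, 0, -0.006], "rotation": [0, 0, -0.9], "grip": 1},
  {"travel": [0, 0, -0.006], "rotation": [0, 0, -0.9], "grip": 1},
])

```text
time: 8.9
eef_pos: [0.5833, -0.1914, 0.0962]
ee_rot: [0.381, 0.924, 0.001, 0.001]
ft_force: [-0.1, 2.0, 5.8]
opening: 0.0443
finger_force: 60.7
```

```bash
cat > cap.py <<'E'
# screw angle from the white line's direction in the wrist picture, projected to the world
from h import *
import sys
s=sense();x,y=s['ee_rot'][:2];print('t',s['time'],'yaw',np.degrees(2*np.arctan2(y,x))-90,'pos',s['eef_pos'].round(4),'F',s['ft_force'].round(1),'M',s['torque'].round(2),'q',np.round(s['q'],2),'open',round(float(s['opening']),4))
im,d=capture('wrist');cv2.imwrite(f'pics/wrist{sys.argv[1]}.png',im[:,:,::-1]);P=cloud('wrist',d);c=np.median(P[(P[...,2]>.09)&(d>0)],0)
hsv=cv2.cvtColor(im,cv2.COLOR_RGB2HSV)
m=(P[...,2]>.098)&(d>0)&(np.hypot(P[...,0]-.5825,P[...,1]+.193)<.022)&(hsv[...,1]<90)&(hsv[...,2]>90)
n,l,st,_=cv2.connectedComponentsWithStats(m.astype(np.uint8));k=1+np.argmax(st[1:,4]);q=P[l==k]
w,v=np.linalg.eigh(np.cov(q[:,:2].T));a=v[:,1];mid=q[:,:2].mean(0)-[.582,-.193];a=a*np.sign(a@mid)
ang=np.degrees(np.arctan2(a[1],a[0]));print('n',len(q),'line angle',ang,'screw',np.radians((225-ang)%360),'mid',mid,'z',np.median(q[:,2]))
E
python3 cap.py 4
```

```text
t 8.9 yaw 45.149065784174155 pos [ 0.5833 -0.1914  0.0962] F [-0.1  2.   5.8] M [ 0.4   0.02 -0.26] q [ 0.72  0.7  -0.62  1.77  0.52  0.85  0.63] open 0.0443
n 649 line angle 89.55790181600645 screw 2.36391055912012 mid [0.00060709 0.01177255] z 0.10487903448434176
```

The cap follows the grip.

>>> servo_tool([
  {"travel": [0, 0, -0.001], "rotation": [0, 0, -0.15], "grip": 1},
  {"travel": [0, 0, -0.002], "rotation": [0, 0, -0.3], "grip": 1},
  {"travel": [0, 0, -0.003], "rotation": [0, 0, -0.45], "grip": 1},
  {"travel": [0, 0, -0.004], "rotation": [0, 0, -0.6], "grip": 1},
  {"travel": [0, 0, -0.005], "rotation": [0, 0, -0.75], "grip": 1},
  {"travel": [0, 0, -0.006], "rotation": [0, 0, -0.9], "grip": 1},
  {"travel": [0, 0, -0.006], "rotation": [0, 0, -0.9], "grip": 1},
  {"travel": [0, 0, -0.006], "rotation": [0, 0, -0.9], "grip": 1},
])

```text
time: 9.75
eef_pos: [0.5841, -0.191, 0.0955]
ee_rot: [0.677, 0.736, 0.001, 0.001]
ft_force: [2.0, 3.0, 5.8]
opening: 0.0445
finger_force: 60.7
```

```bash
python3 cap.py 5
```

```text
t 9.75 yaw 4.752231565567712 pos [ 0.5841 -0.191   0.0955] F [2.  3.  5.8] M [ 0.65 -0.41 -0.16] q [ 0.6   0.65 -0.46  1.78  0.38  0.8   0.04] open 0.0445
n 662 line angle 49.329356802066584 screw 3.066031122900119 mid [0.00829218 0.00900962] z 0.10436221833684631
```

>>> servo_tool([
  {"travel": [0, 0, -0.001], "rotation": [0, 0, -0.15], "grip": 1},
  {"travel": [0, 0, -0.002], "rotation": [0, 0, -0.3], "grip": 1},
  {"travel": [0, 0, -0.003], "rotation": [0, 0, -0.45], "grip": 1},
  {"travel": [0, 0, -0.004], "rotation": [0, 0, -0.6], "grip": 1},
  {"travel": [0, 0, -0.005], "rotation": [0, 0, -0.75], "grip": 1},
  {"travel": [0, 0, -0.006], "rotation": [0, 0, -0.9], "grip": 1},
  {"travel": [0, 0, -0.006], "rotation": [0, 0, -0.9], "grip": 1},
  {"travel": [0, 0, -0.006], "rotation": [0, 0, -0.9], "grip": 1},
])

```text
time: 10.6
eef_pos: [0.5849, -0.1913, 0.0949]
ee_rot: [0.89, 0.456, 0.002, 0.001]
ft_force: [4.6, 3.2, 4.3]
opening: 0.0443
finger_force: 60.7
```

```bash
python3 cap.py 6
```

```text
t 10.6 yaw -35.67744748826913 pos [ 0.5849 -0.1913  0.0949] F [4.6 3.2 4.3] M [ 0.66 -0.97 -0.17] q [ 0.48  0.62 -0.29  1.78  0.24  0.77 -0.56] open 0.0443
n 665 line angle 8.786348355659095 screw 3.7736401089538005 mid [0.01233878 0.00192208] z 0.10372551420213207
```

>>> servo_tool([
  {"travel": [0.003, 0.002, -0.001], "rotation": [0, 0, -0.12], "grip": 1},
  {"travel": [0.006, 0.004, -0.002], "rotation": [0, 0, -0.24], "grip": 1},
  {"travel": [0.01, 0.006, -0.003], "rotation": [0, 0, -0.36], "grip": 1},
  {"travel": [0.01, 0.006, -0.003], "rotation": [0, 0, -0.44], "grip": 1},
  {"travel": [0.01, 0.006, -0.003], "rotation": [0, 0, -0.44], "grip": 1},
  {"travel": [0.01, 0.006, -0.003], "rotation": [0, 0, -0.44], "grip": 1},
])

```text
time: 11.25
eef_pos: [0.5853, -0.1915, 0.0945]
ee_rot: [0.955, 0.297, 0.001, 0.001]
ft_force: [2.2, 1.1, 6.7]
opening: 0.0442
finger_force: 60.8
```

```bash
python3 cap.py 7
```

```text
t 11.25 yaw -55.47674233526313 pos [ 0.5853 -0.1915  0.0945] F [2.2 1.1 6.7] M [ 0.33 -0.61  0.01] q [ 0.41  0.61 -0.2   1.79  0.17  0.76 -0.84] open 0.0442
n 650 line angle -10.870627549809075 screw 4.116719059489414 mid [ 0.01235615 -0.00204494] z 0.10340130740243902
```

>>> servo_tool([
  {"travel": [0, 0, 0], "rotation": [0, 0, -0.04], "grip": 1},
  {"travel": [0, 0, 0], "rotation": [0, 0, -0.08], "grip": 1},
  {"travel": [0, 0, 0], "rotation": [0, 0, -0.08], "grip": 1},
  {"travel": [0, 0, 0], "rotation": [0, 0, -0.08], "grip": 1},
])

```text
time: 11.7
eef_pos: [0.5853, -0.1916, 0.0945]
ee_rot: [0.964, 0.267, 0.001, 0.001]
ft_force: [3.0, 1.3, 6.1]
opening: 0.0442
finger_force: 60.8
```

```bash
python3 cap.py 8
```

```text
t 11.7 yaw -59.053889829003026 pos [ 0.5853 -0.1916  0.0945] F [3.  1.3 6.1] M [ 0.27 -0.61  0.14] q [ 0.4   0.61 -0.19  1.79  0.16  0.76 -0.9 ] open 0.0442
n 654 line angle -14.164828725676372 screw 4.1742137162313675 mid [ 0.0123296 -0.0027396] z 0.1033943434373312
```

>>> servo_tool([
  {"travel": [0, 0, 0], "rotation": [0, 0, -0.04], "grip": 1},
  {"travel": [0, 0, 0], "rotation": [0, 0, -0.08], "grip": 1},
  {"travel": [0, 0, 0], "rotation": [0, 0, -0.08], "grip": 1},
  {"travel": [0, 0, 0], "rotation": [0, 0, -0.08], "grip": 1},
])

```text
time: 12.15
eef_pos: [0.5853, -0.1917, 0.0944]
ee_rot: [0.971, 0.238, 0.001, 0.001]
ft_force: [2.8, 0.7, 5.7]
opening: 0.0444
finger_force: 60.8
```

```bash
python3 cap.py 9
```

```text
t 12.15 yaw -62.51946182046177 pos [ 0.5853 -0.1917  0.0944] F [2.8 0.7 5.7] M [ 0.14 -0.63  0.71] q [ 0.39  0.61 -0.17  1.79  0.14  0.75 -0.95] open 0.0444
n 648 line angle -16.49737250467167 screw 4.214924285121746 mid [ 0.01215732 -0.00321635] z 0.10338170981433142
```

>>> servo_tool([
  {"travel": [0, 0, 0], "rotation": [0, 0, -0.04], "grip": 1},
  {"travel": [0, 0, 0], "rotation": [0, 0, -0.08], "grip": 1},
  {"travel": [0, 0, 0], "rotation": [0, 0, -0.08], "grip": 1},
  {"travel": [0, 0, 0], "rotation": [0, 0, -0.08], "grip": 1},
])

```text
time: 12.6
eef_pos: [0.5854, -0.1917, 0.0944]
ee_rot: [0.978, 0.209, 0.001, 0.002]
ft_force: [3.2, -1.0, 5.6]
opening: 0.0443
finger_force: 60.7
```

```bash
python3 cap.py 10
```

```text
t 12.6 yaw -65.84676431361001 pos [ 0.5854 -0.1917  0.0944] F [ 3.2 -1.   5.6] M [ 0.01 -0.7   1.93] q [ 0.38  0.61 -0.16  1.79  0.13  0.75 -1.  ] open 0.0443
n 659 line angle -18.21635534554009 screw 4.244926195480185 mid [ 0.01201775 -0.00350524] z 0.10334556664031891
```

The cap has bottomed out: torque jumped to 1.9 N m and the line stopped near -16°, which reads 4.2 rad. Now I back it off a quarter turn, to a line angle of about 74°.

>>> servo_tool([
  {"travel": [0, 0, 0.001], "rotation": [0, 0, 0.15], "grip": 1},
  {"travel": [0, 0, 0.002], "rotation": [0, 0, 0.3], "grip": 1},
  {"travel": [0, 0, 0.003], "rotation": [0, 0, 0.45], "grip": 1},
  {"travel": [0, 0, 0.004], "rotation": [0, 0, 0.6], "grip": 1},
  {"travel": [0, 0, 0.005], "rotation": [0, 0, 0.75], "grip": 1},
  {"travel": [0, 0, 0.006], "rotation": [0, 0, 0.9], "grip": 1},
  {"travel": [0, 0, 0.006], "rotation": [0, 0, 0.9], "grip": 1},
  {"travel": [0, 0, 0.006], "rotation": [0, 0, 0.9], "grip": 1},
])

```text
time: 13.45
eef_pos: [0.5848, -0.1911, 0.095]
ee_rot: [0.847, 0.532, 0.001, 0.0]
ft_force: [1.6, 2.1, 6.4]
opening: 0.0443
finger_force: 60.9
```

>>> servo_tool([
  {"travel": [0, 0, 0.001], "rotation": [0, 0, 0.15], "grip": 1},
  {"travel": [0, 0, 0.002], "rotation": [0, 0, 0.3], "grip": 1},
  {"travel": [0, 0, 0.003], "rotation": [0, 0, 0.45], "grip": 1},
  {"travel": [0, 0, 0.004], "rotation": [0, 0, 0.6], "grip": 1},
  {"travel": [0, 0, 0.005], "rotation": [0, 0, 0.75], "grip": 1},
  {"travel": [0, 0, 0.006], "rotation": [0, 0, 0.9], "grip": 1},
  {"travel": [0, 0, 0.006], "rotation": [0, 0, 0.9], "grip": 1},
  {"travel": [0, 0, 0.006], "rotation": [0, 0, 0.9], "grip": 1},
])

```text
time: 14.25
eef_pos: [0.584, -0.191, 0.0956]
ee_rot: [0.611, 0.792, 0.0, -0.0]
ft_force: [-0.1, 2.7, 7.6]
opening: 0.0445
finger_force: 61.0
```

```bash
python3 cap.py 11
```

```text
t 14.25 yaw 14.748607433067022 pos [ 0.584  -0.191   0.0956] F [-0.1  2.7  7.6] M [0.57 0.07 0.21] q [ 0.63  0.66 -0.5   1.77  0.42  0.81  0.18] open 0.0445
n 657 line angle 59.91659952476622 screw 2.8812488786812014 mid [0.00651589 0.01029031] z 0.10440693955710348
```

>>> servo_tool([
  {"travel": [0, 0, 0.001], "rotation": [0, 0, 0.12], "grip": 1},
  {"travel": [0, 0, 0.002], "rotation": [0, 0, 0.24], "grip": 1},
  {"travel": [0, 0, 0.002], "rotation": [0, 0, 0.315], "grip": 1},
  {"travel": [0, 0, 0.002], "rotation": [0, 0, 0.315], "grip": 1},
  {"travel": [0, 0, 0.002], "rotation": [0, 0, 0.315], "grip": 1},
  {"travel": [0, 0, 0.002], "rotation": [0, 0, 0.315], "grip": 1},
])

```text
time: 14.9
eef_pos: [0.5837, -0.1912, 0.0958]
ee_rot: [0.508, 0.861, 0.0, -0.0]
ft_force: [-0.7, 2.0, 8.8]
opening: 0.0445
finger_force: 61.1
```

```bash
python3 cap.py 12; python3 look.py 13 side wrist
```

```text
t 14.9 yaw 28.8804054527385 pos [ 0.5837 -0.1912  0.0958] F [-0.7  2.   8.8] M [ 0.47  0.2  -0.01] q [ 0.67  0.68 -0.56  1.77  0.47  0.83  0.39] open 0.0445
n 658 line angle 73.64257825772769 screw 2.6416853567323044 mid [0.00387105 0.01136408] z 0.10465394649266664
{'time': 14.95, 'q': [0.6711, 0.6799, -0.5597, 1.7689, 0.4693, 0.8294, 0.3918], 'eef_pos': [0.5837, -0.1912, 0.0958], 'ee_rot': [0.5084, 0.8611, 0.0001, -0.0002], 'ft_force': [-0.72, 2.5856, 8.0462], 'torque': [0.5172, 0.2206, 0.0098], 'opening': 0.0443}
side blue 242 [ 0.5791321  -0.17828638  0.1017709 ] [ 0.5634422  -0.20688025  0.07874859] [ 0.60285852 -0.16711438  0.10711616]
side red 80 [ 0.48633927 -0.27602751  0.02900748] [ 0.46836211 -0.30094957  0.02196347] [ 0.50754916 -0.25912801  0.0328021 ]
wrist blue 11760 [ 0.58084386 -0.19203995  0.1035906 ] [ 0.56202272 -0.21238168  0.10148784] [ 0.60230521 -0.17178177  0.10475467]
wrist red 2299 [ 0.48655438 -0.28275385  0.02783701] [ 0.46425362 -0.30760196  0.02448629] [ 0.50871029 -0.26239198  0.03059943]
```

View pics/wrist13.png

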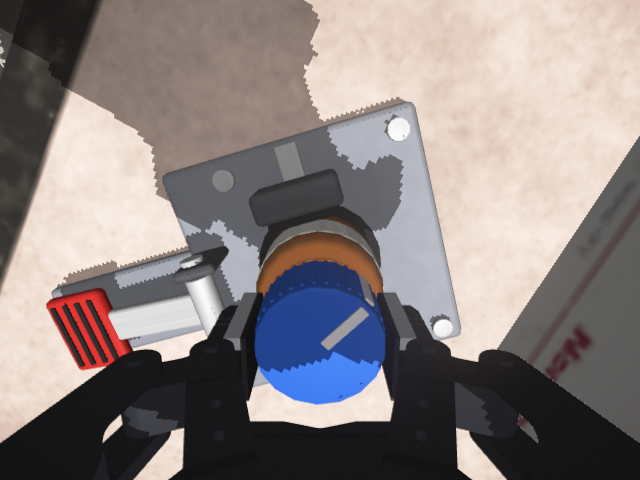

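The cap is still gripped, with its line at (345,328). It reads 2.64 rad against a target of 2.63, and the pedal is still down. I hand the job in.

```bash
python3 -c "
from station import ticket
print(ticket.finish_job())"
```

```text
the job is handed in; nothing more can be done
None
```

The job is handed in, with no verdict returned: the pedal is down on its stop and holding, and the cap was screwed to its hard stop, backed off to about 2.64 rad by camera (target 2.63), and is still gripped.

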